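# Fit the slotted flange that matches the stud plate and latch it

## Robot

A 6-joint arm with a two-finger parallel gripper is mounted at the origin on a cart in front of the work surface, level with it; the furniture and walls round the work are solid. World frame = base frame: x ahead of the robot, y to its left, z up, the work surface at z = 0. Lengths are in mm, angles in rad, forces in N, time in s.
With the tool pointing down it reaches from about 275 to 750 mm from the base axis. Payload 10.2 kg.
Tool frame: the origin (TCP) lies between the finger pads; the fingertips stand 17 mm ahead of it and the grasp point (between the pads) lies 2 mm behind it (tips_ahead is the distance from the TCP to the fingertips, in mm); z points along the fingers, y is the line along which they close (so a half turn about z gives the same grasp; the last joint's range is limited). The gripper opens to 85 mm and grips with 20 to 120 N. Pads are 22 mm wide; open, the fingers measure 114 mm over their backs; the gripper's body (76 mm by 85 mm) begins 54 mm behind the grasp point. The pads swing forward as they close: fully open they stand 13 mm farther back than shut.
Start: joints at [1.101, 0.313, 1.498, -0, 1.331, -0.223], TCP at [128.271, 509.095, 248.294] pointing down, gripper open.
Joint ranges: [-2.94, 2.94], [-0.97, 2.17], [0.19, 2.56], [-1.23, 4.37], [0.02, 3.11], [-2.88, 2.88]. Speed limits (rad/s): [2.39, 2.39, 3.01, 3.14, 3.14, 3.14].

## Interface

Orientations are given as a unit quaternion [w, x, y, z].
In Python, from rig import sense, capture, finish_job, boxes_of, tips_ahead gives the robot as it stands.
- The arm moves only by the tool drive_tool, never from a script. Its argument "commands" is text: rows parted by semicolons, each of 7 numbers parted by spaces: the shift along the world's x, y, z in units of 0.1 m (1.0 is 0.1 m), then the turn, a rotation vector about the world's x, y, z in units of pi/4 rad (1.0 is pi/4 rad), then the opening in per cent of the stroke, from 0 (shut) to 100 (fully open). A call has 1 to 20 rows; each row shifts and turns the commanded pose from where the row before left it; what a row does not reach is not made up. A row lasts 1/12 s, in which the tool goes at most 41.7 mm and 7.16 degrees, less where a joint would pass 70% of its speed; a pose out of reach is approached as far as the arm can. A call with a number of a shift or a turn outside -1 to 1 is refused whole. A call with a gripper value outside its range is refused whole. The fingers move at their own pace and stop on an object; "force" is the grip in N (left out, the last holds). Time passes only in rows, so rows that do not move let the fingers close. It gives the time, the measured TCP pose, the force, the opening and the grip force at its end, in the units of the state.
- sense(): the state, without advancing time (a new reading comes with each control period).
- capture(name): name is "side" or "top" or "wrist"; returns a dict with "pixels" (400x640x3 uint8, blue, green, red), "fov_y" (degrees; the focal length in pixels is half the picture's height over the tangent of half this angle, whatever the lens; pixels are square), "cx", "cy" (the principal point, pixels), "k1" (the pictures are not rectified: a ray, as slopes to the right and down, at radius r is drawn at 1 + k1 r^2 times it, then the intrinsics apply), "position" and "attitude" of the camera in the world; the wrist camera has in their place "tool_from_camera" (4x4, takes a point from camera to tool coordinates, whose origin is the TCP and whose axes are the flange's). Camera axes: x right, y down, z forward; pixel columns grow to the right and rows downward; lengths in mm; the calibration is good to about 2 mm. A picture is of the moment at which its call begins: read the wrist's pose just before it. There is no depth.
- finish_job(): hands the job in; it is judged then, once.
Trained networks look in a picture, given as the dict that the camera call returned (one of the last four; its "shot" number tells which), for a name from the list of things; names that differ only in an ending like _2 or _b are one class to them, and where a whole thing is asked for, a point or a joint stands for the part that bears it (a point fixed in the world has none). Each returns a list of dicts, best first, with "confidence" (0 to 1); they miss things now and then, are a little off and sometimes report something else, mostly with a low value. They report only what shows in the picture. A call takes as long as a camera call. They do not tell look-alikes from the thing itself.
- boxes_of(picture, name): "position" ([column, row] in pixels, amid what is visible of it).
The state is a dict: "time_s": time; "joints": joint angles; "dq": joint speeds; "tau": joint torques, N m; "eef_pos": TCP position; "ee_rot": TCP orientation; "force": force on the tool from outside, world axes, zero at the start; "wrist_torque": the same for the moment, N m; "grip_width": opening from 0.0 (shut) to 1.0 (fully open); "grip_force": force on a finger pad.
Only numpy, scipy, OpenCV 4.12 (cv2) and the standard library are available. Lean on these libraries where they do the work, as an engineer would, in place of code of your own. Each camera call takes 0.05 s, during which the arm holds its last target. There are 200 camera calls.

## Task

Of the three slotted flanges lying on the bench, pick out the one whose bolt slots line up with the three nutted studs of the fixed stud plate. Set it down in the mouth of the plate's guides, slots towards the studs, and let go of it; then slide it fully home under the nuts and swing the yellow latch bar shut behind it. Leave the other two flanges and the loose things around the work where they lie.

Things in the scene. Friction and masses are not known exactly. Their poses are not given: they have to be found in the camera images.
- flange_a_hub (a point): Slotted flange: dark steel plate 64 (own x) x 84 x 14 mm, flat on the bench, with an upright steel hub (30 mm round, 50 mm tall). Point: hub centre, 39 mm above the plate's underside; plate from 44 mm ahead (+x) to 20 mm behind it. 3 slots, 12 wide, 22 deep, open at the +x edge, centred at own y (+y left) -30, -13 and +30 mm. Starts in one of 3 places, +x to the robot's left; 0.3 kg.
- flange_b_hub (a point): Slotted flange: dark steel plate 64 (own x) x 84 x 14 mm, flat on the bench, with an upright steel hub (30 mm round, 50 mm tall). Point: hub centre, 39 mm above the plate's underside; plate from 44 mm ahead (+x) to 20 mm behind it. 3 slots, 12 wide, 22 deep, open at the +x edge, centred at own y (+y left) -30, +13 and +30 mm. Starts in one of 3 places, +x to the robot's left; 0.3 kg.
- flange_c_hub (a point): Slotted flange: dark steel plate 64 (own x) x 84 x 14 mm, flat on the bench, with an upright steel hub (30 mm round, 50 mm tall). Point: hub centre, 39 mm above the plate's underside; plate from 44 mm ahead (+x) to 20 mm behind it. 3 slots, 12 wide, 22 deep, open at the +x edge, centred at own y (+y left) -30, 0 and +30 mm. Starts in one of 3 places, +x to the robot's left; 0.3 kg.
- home (a point): Where the matching flange's hub centre lies when fully home on the fixed stud plate; x: direction to slide it home, y left, z up. 39 mm above the 6 mm base it slides on; the base reaches 58 mm back from here. Its front edge then meets a blue stop 44 mm ahead. The slot ends pass the studs by 2 mm there, so the stop and not the studs ends the slide.
- studs (a point): Centre of the stud row, on the axis 28 mm ahead (+x) of home, at base level; same axes. Three 8 mm studs at y = -30, +13 and +30 mm, each with a 16 mm washer and brass nut, washer undersides 18 mm above the base: the flange's 14 mm plate slides under them but cannot be lowered over them.
- mouth (a point): Mouth of the guides, 45 mm back (-x) from home: a good place to set down the flange's hub centre (its front edge then lies between the flared guide ends, 20 mm before the washers). Same axes and height as home. Blue guides, tops 14 mm above the base, run 43.5 mm either side of the axis and flare to about 54 mm at their ends, 20 mm back from home.
- latch_hinge (a point): Upright pivot of the latch bar, on the right (-y) of the stud plate: 28 mm back (-x) and 62 mm to the right (-y) of the point home, 14 mm above the bench. Fixed to the stud plate.
- latch_knob (a point): Centre of the upright red knob (14 mm diameter, from 10 to 52 mm above the bench, this point at 36 mm) at the free end of the yellow latch bar, 46 mm from its pivot. The bar is 8 mm wide and lies 10 to 18 mm above the bench.
- latch (a joint): Angle of the latch bar, rad. 0: open, pointing back from the pivot (-x of home) and 0.3 rad outward; it grows as the bar swings shut (clockwise seen from above) to its stop at 1.87, where the bar points along +y of home and lies 4 mm behind the rear edge of a flange that is home. It stays where it is left; pushing the knob takes about 1 N.
- thread_tape: Blue and white roll of thread seal tape, 50 mm diameter, 14 mm high, lying flat; origin under its centre. A bystander.
- white_vial: Standing glass vial with white cap, 28 mm diameter, 58 mm high; origin under its centre. A bystander.
Things that resemble listed ones, but are neither listed nor needed, are in the scene too. Leave any orange look-alike of the part that bears flange_b_hub alone.

How it is judged:
By the outcome, as a careful person would: the job done as asked, in the order asked, and still so for the second after the job is handed in, with the robot touching nothing.
It also fails if it takes over 58 s, if anything falls off the work surface, if the arm or the gripper's body presses on something with over 40 N, if the wrist force passes 120 N, or if a joint passes its speed limit or range.

## Working session

There is one attempt and no reset: what is moved stays moved. The work goes in short steps, Python scripts to look and compute and a tool call to move; the robot and the scene stay as the last step left them, time stands still between calls to the robot, and variables do not carry over. Pictures are saved under pics/ and viewed, at most 10 in all, crops included, and the job is handed in when it is done.

Besides the shell and the picture viewer there is one more tool, called after "Call:" as name(argument=value, ...), one argument or row to a line, values as JSON. drive_tool: Moves the arm, as the interface text tells. Shifts and turns lie within -1 to 1; 1 stands for 0.1 m of shift or pi/4 rad of turn. Its arguments: {"type":"object","properties":{"commands":{"type":"string"},"force":{"type":"number"}},"required":["commands"]}

```bash
mkdir -p pics
cat > h.py <<'E'
import numpy as np, cv2
from scipy.spatial.transform import Rotation as R
from rig import sense, capture, finish_job, boxes_of, tips_ahead
def q2R(q): q=np.array(q); return R.from_quat([q[1],q[2],q[3],q[0]]).as_matrix()
def cam(name):
    s=sense(); p=capture(name)
    if 'tool_from_camera' in p:
        T=np.eye(4); T[:3,:3]=q2R(s['ee_rot']); T[:3,3]=s['eef_pos']; T=T@np.array(p['tool_from_camera'])
        p['P'],p['A']=T[:3,3],T[:3,:3]
    else:
        a=np.array(p['attitude']); p['A']=q2R(a) if a.size==4 else a.reshape(3,3); p['P']=np.array(p['position'])
    return p
def K(p):
    f=200/np.tan(np.radians(p['fov_y'])/2); return np.array([[f,0,p['cx']],[0,f,p['cy']],[0,0,1.]]), np.array([p['k1'],0,0,0,0.])
def ray(p,px):
    k,d=K(p); u=cv2.undistortPoints(np.array([[px]],float),k,d)[0,0]
    return p['A']@np.array([u[0],u[1],1.])
def onz(p,px,z):
    r=ray(p,px); return p['P']+r*(z-p['P'][2])/r[2]
def proj(p,X):
    X=np.atleast_2d(X).astype(float); c=(X-p['P'])@p['A']; k,d=K(p)
    return cv2.projectPoints(c,np.zeros(3),np.zeros(3),k,d)[0][:,0]
def tri(vs):
    A=np.zeros((3,3));b=np.zeros(3)
    for p,px in vs:
        r=ray(p,px); r/=np.linalg.norm(r); M=np.eye(3)-np.outer(r,r); A+=M;b+=M@p['P']
    return np.linalg.solve(A,b)
E
python3 - <<'E'
from h import *
ims=[]
for n in ['side','top','wrist']:
    p=cam(n); cv2.imwrite(f'pics/{n}0.png',p['pixels']); print(n,p['P'].round(),p['A'].round(2).tolist(),p['fov_y'],p['k1'])
    for nm in ['flange_b_hub','latch_knob','home','studs','latch_hinge','thread_tape','white_vial']:
        z={'flange_b_hub':39,'latch_knob':36}.get(nm,10)
        try: print(nm,[(np.round(b['position']).tolist(),round(b['confidence'],2),onz(p,b['position'],z)[:2].round().tolist()) for b in boxes_of(p,nm)])
        except Exception as e: print(nm,e)
print(sense())
E
```

```text
side [ 426. 1363.  556.] [[-0.99, -0.06, 0.1], [-0.12, 0.47, -0.87], [0.0, -0.88, -0.48]] 44.57579515518717 -0.05794333126548596
flange_b_hub [([263.0, 177.0], 0.92, [703.0, 298.0]), ([420.0, 202.0], 0.82, [325.0, 381.0])]
latch_knob [([358.0, 207.0], 0.45, [461.0, 419.0])]
home [([340.0, 230.0], 0.63, [495.0, 478.0])]
studs [([343.0, 227.0], 0.92, [489.0, 466.0])]
latch_hinge [([343.0, 231.0], 0.9, [490.0, 480.0])]
thread_tape [([344.0, 269.0], 0.49, [476.0, 616.0])]
white_vial [([314.0, 256.0], 0.66, [537.0, 581.0])]
top [ 395.  454. 1106.] [[-0.03, -0.99, 0.11], [-1.0, 0.03, 0.02], [-0.02, -0.11, -0.99]] 45.243898794603965 0.014290400708087032
flange_b_hub [([373.0, 279.0], 0.85, [336.0, 369.0]), ([329.0, 208.0], 0.68, [494.0, 461.0]), ([412.0, 114.0], 0.66, [703.0, 266.0])]
latch_knob [([357.0, 222.0], 0.52, [461.0, 399.0])]
home [([328.0, 209.0], 0.62, [496.0, 462.0])]
studs [([326.0, 209.0], 0.73, [496.0, 468.0])]
latch_hinge [([326.0, 207.0], 0.83, [500.0, 467.0])]
thread_tape [([254.0, 213.0], 0.62, [491.0, 633.0])]
white_vial [([268.0, 194.0], 0.55, [534.0, 600.0])]
wrist [ 
[... 237 characters left out ...]
e_vial []
{'time_s': 1.2, 'joints': array([ 1.10063662e+00,  3.12919276e-01,  1.49770944e+00,  1.88345919e-05,
        1.33101143e+00, -2.23376468e-01]), 'dq': array([-0.00072776,  0.0004524 ,  0.00018132,  0.000143  , -0.00145951,
       -0.00010656]), 'tau': array([-5.52589408e-04, -4.12167442e+01, -2.59898204e+01, -2.32689490e-04,
        5.22781047e-04, -3.32130458e-05]), 'eef_pos': array([128.24640871, 509.09695038, 248.2807512 ]), 'ee_rot': array([-1.66727139e-05,  1.23080961e-01,  9.92396633e-01, -1.92210948e-05]), 'force': array([ 0.35183209, -0.70064353,  0.85845   ]), 'wrist_torque': array([ 0.01203552,  0.00205578, -0.00275716]), 'grip_force': 0.0, 'grip_width': 0.998965736226339}
```

View pics/top0.png

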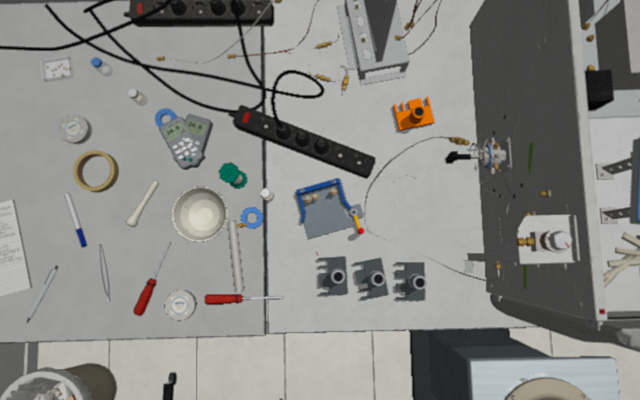

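View pics/side0.png

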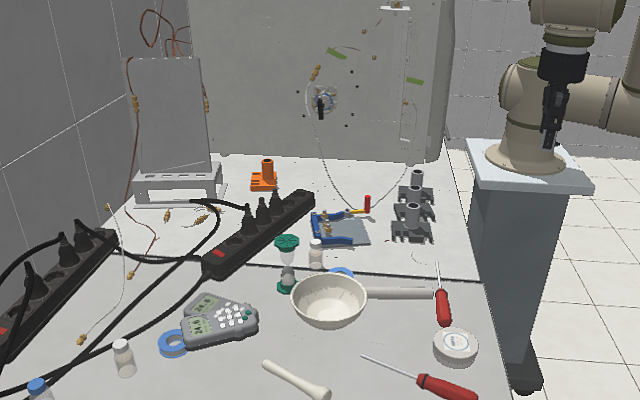

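Top view: the grey flanges are at about (332,277), (372,280) and (412,282), with an orange look-alike at (412,114). The stud plate is at (327,208) and the red knob at (360,230). I'll check with a close crop.

Run:
```python
import cv2
i=cv2.imread('pics/top0.png')[170:305,285:440]
cv2.imwrite('pics/crop1.png',cv2.resize(i,None,fx=4.4,fy=4.4,interpolation=cv2.INTER_CUBIC)[:600,:800])
```

```text
(no output)
```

View pics/crop1.png

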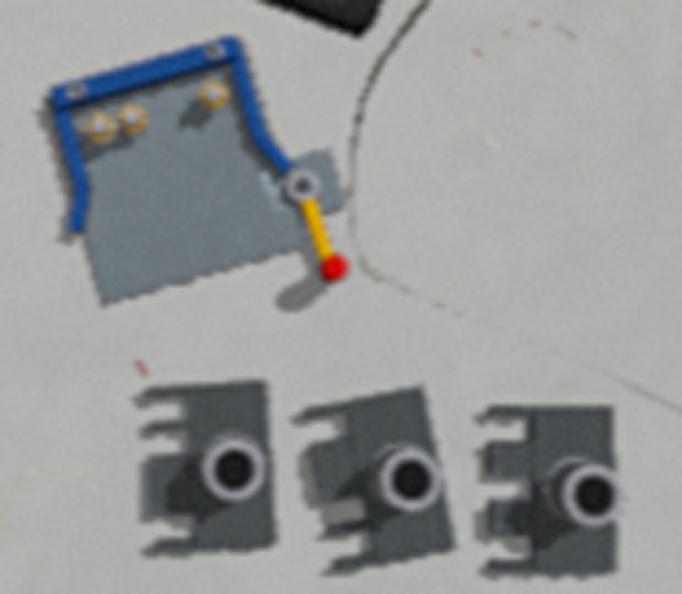

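Slots in the crop:
- **Left flange, (235,465):** -30, -13, +30, so it is flange a.
- **Middle flange, (410,480):** -30, +13, +30, so it is flange b.
- **Right flange, (595,490):** symmetric, so it is flange c.

The studs have their close pair on the left (+y), which matches b, the middle grey one. The candidates were the three grey ones and the orange one at (412,114). I'll move over them for a close look.

Call:
drive_tool(
  commands="0.31 -0.09 0.03 0 0 0 100;0.31 -0.09 0.03 0 0 0 100;0.31 -0.09 0.03 0 0 0 100;0.31 -0.09 0.03 0 0 0 100;0.31 -0.09 0.03 0 0 0 100;0.31 -0.09 0.03 0 0 0 100;0.31 -0.09 0.03 0 0 0 100;0.31 -0.09 0.03 0 0 0 100;0 0 0 0 0 0 100;0 0 0 0 0 0 100",
)

```text
time_s: 2.03
eef_pos: [377.5, 436.5, 272.0]
ee_rot: [-0.0, 0.124, 0.992, -0.0]
force: [0.1, -0.3, -0.2]
grip_width: 0.998
grip_force: 0.0
```

Run:
```python
from h import *
import pickle
p=cam('wrist'); cv2.imwrite('pics/w1.png',p['pixels']); pickle.dump(p,open('w1.pkl','wb')); print(p['P'],sense()['eef_pos'],sense()['time_s'])
for nm in ['flange_b_hub','latch_knob','latch_hinge','studs','home']:
    print(nm,[(np.round(b['position']).tolist(),round(b['confidence'],2),onz(p,b['position'],{'flange_b_hub':39,'latch_knob':36}.get(nm,10))[:2].round().tolist()) for b in boxes_of(p,nm)])
```

```text
[308.97645234 454.85581858 399.11551031] [376.33551902 436.9379083  272.01627813] 2.0833
flange_b_hub [([252.0, 145.0], 0.58, [332.0, 371.0])]
latch_knob [([310.0, 245.0], 0.68, [456.0, 401.0])]
latch_hinge [([374.0, 247.0], 0.72, [489.0, 470.0])]
studs [([375.0, 254.0], 0.95, [499.0, 470.0])]
home [([373.0, 248.0], 0.9, [490.0, 469.0])]
```

View pics/w1.png

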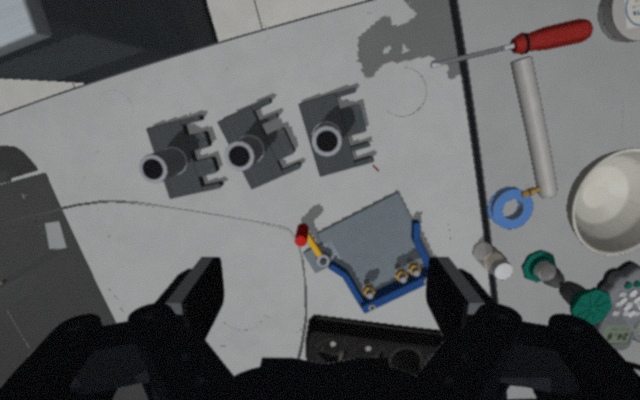

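The wrist view shows b in the middle with its hub top at (241,155), the plate at (370,250), the knob at (302,235) and the hinge at (323,261). I'll make an enlarged crop of both to pick points from.

Run:
```python
import cv2,numpy as np
i=cv2.imread('pics/w1.png')
a=cv2.resize(i[90:190,215:305],None,fx=4,fy=4,interpolation=cv2.INTER_CUBIC)
b=cv2.resize(i[185:320,290:440],None,fx=2.9,fy=2.9,interpolation=cv2.INTER_CUBIC)
c=np.zeros((400,800,3),np.uint8);c[:400,:360]=a;c[:b.shape[0],362:362+b.shape[1]]=b[:400]
cv2.imwrite('pics/crop2.png',c);print(b.shape)
```

```text
(392, 435, 3)
```

View pics/crop2.png

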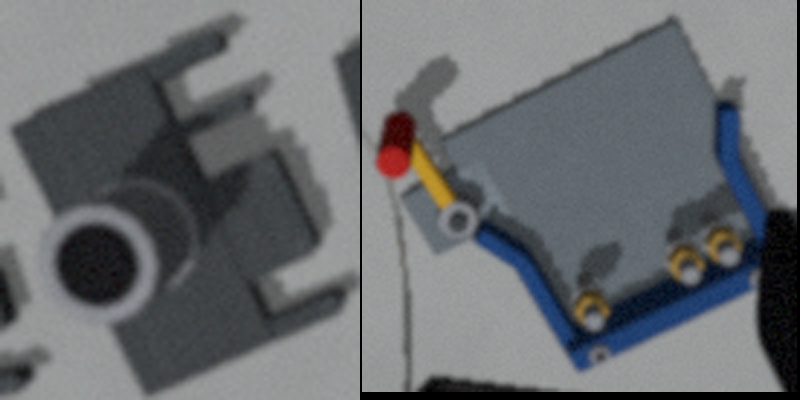

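```bash
cat > fit.py <<'E'
from h import *
import pickle
from scipy.optimize import least_squares
p=pickle.load(open('w1.pkl','rb'))
def fit(px,L,x0,zf=None):
    px=np.array(px,float);L=np.array(L,float)
    def W(v):
        X=L.copy(); c,s=np.cos(v[2]),np.sin(v[2])
        X[:,:2]=X[:,:2]@np.array([[c,s],[-s,c]])+v[:2]
        if zf is not None: X[zf,2]=v[3]
        return X
    r=least_squares(lambda v:(proj(p,W(v))-px).ravel(),x0,loss='soft_l1')
    print(r.x.round(3)); print((proj(p,W(r.x))-px).round(1).tolist()); return r.x
f=lambda u,v:(u/4+215-.4,v/4+90-.4); g=lambda u,v:((u-362)/2.9+290-.3,v/2.9+185-.3)
fl=fit([f(12,128),f(148,393),f(98,263),f(285,152),f(318,240),f(160,80)],[(-20,42,14),(-20,-42,14),(0,0,64),(44,7,14),(44,-24,14),(22,36,14)],[336,369,1.57])
pl=fit([g(592,305),g(686,264),g(724,244),g(458,218),g(728,108)],[(28,-30,30),(28,13,30),(28,30,30),(-28,-62,20),(-20,54,20)],[490,465,0.2,30],[0,1,2])
k=onz(p,g(395,160),52); h=onz(p,g(458,218),20); print('knob',k,'hinge',h)
c,s=np.cos(pl[2]),np.sin(pl[2]); M=np.array([[c,-s],[s,c]])
print('hinge from fit',pl[:2]+M@[-28,-62],'mouth',pl[:2]+M@[-45,0])
for q in [(672,18),(445,135)]: print('base corner',M.T@(onz(p,g(*q),6)[:2]-pl[:2]))
# second view: top; hub heights by two views
t=cam('top')
print('tri hub', tri([(t,(410/4.4+285-.4,480/4.4+170-.4)),(p,f(98,263))]),'knob',tri([(t,(335/4.4+285-.4,267/4.4+170-.4)),(p,g(395,160))]),'nuts',
 [tri([(t,(a/4.4+285-.4,b/4.4+170-.4)),(p,g(*c))]).round(1).tolist() for a,b,c in [(213,94,(592,305)),(132,117,(686,264)),(99,127,(724,244))]])
print(sense()['ee_rot'],tips_ahead)
E
python3 fit.py
```

```text
[336.997 362.661   1.729]
[[-0.1, -1.0], [-0.1, 1.0], [1.0, -0.3], [-2.1, -1.2], [1.4, 2.7], [-0.5, 0.2]]
[4.97901e+02 4.75202e+02 2.34000e-01 3.20760e+01]
[[-0.2, 0.3], [0.2, -0.7], [0.2, 0.1], [0.6, -0.4], [-1.1, 0.6]]
knob [441.80512148 394.69225729  52.        ] hinge [485.38862954 407.52027058  20.        ]
hinge from fit [485.00885074 408.40519756] mouth [454.12213162 464.78791284]
base corner [-59.98826059  51.79318253]
base corner [-58.09036739 -53.23906253]
tri hub [337.33988333 360.08464793  58.87360524] knob [442.92719948 393.05374691  48.24102404] nuts [[534.2, 451.5, 28.1], [522.9, 493.0, 32.5], [518.3, 509.9, 31.9]]
[3.11406765e-05 1.22510387e-01 9.92467229e-01 5.73078896e-05] 17.0
```

Call:
drive_tool(
  commands="-0.08 -0.15 -0.3 0 0 0.103 75;-0.08 -0.15 -0.3 0 0 0.103 75;-0.08 -0.15 -0.3 0 0 0.103 75;-0.08 -0.15 -0.3 0 0 0.103 75;-0.08 -0.15 -0.3 0 0 0.103 75;0 0 0 0 0 0 75;0 0 0 0 0 0 75;0 0 0 0 0 0 75",
  force=60,
)

```text
time_s: 3.05
eef_pos: [337.3, 363.2, 123.9]
ee_rot: [0.001, -0.078, 0.997, 0.001]
force: [0.9, 0.7, 0.7]
grip_width: 0.753
grip_force: 0.0
```

Run:
```python
from h import *
s=sense();p=cam('wrist'); im=p['pixels'].copy()
for X,c in [((337,362,64),(0,0,255)),((337,362,14),(0,255,0))]:
    cv2.circle(im,tuple(int(v) for v in proj(p,X)[0]),3,c,-1)
fx=np.array([np.cos(1.729),np.sin(1.729)]);fy=np.array([-fx[1],fx[0]])
for a,b in [(-20,42),(-20,-42),(44,42),(44,-42),(44,7),(44,-24)]:
    q=np.array([337,362])+a*fx+b*fy; cv2.circle(im,tuple(int(v) for v in proj(p,(*q,14))[0]),3,(0,255,255),1)
cv2.imwrite('pics/w2.png',im); print(s['eef_pos'],q2R(s['ee_rot']).round(3).tolist(),np.arctan2(*q2R(s['ee_rot'])[:2,1][::-1]),s['grip_width'])
```

```text
[337.27935176 363.20151517 123.8796846 ] [[-0.988, -0.156, 0.003], [-0.156, 0.988, 0.002], [-0.003, 0.001, -1.0]] 1.7271603849378008 0.7531572306627715
```

View pics/w2.png

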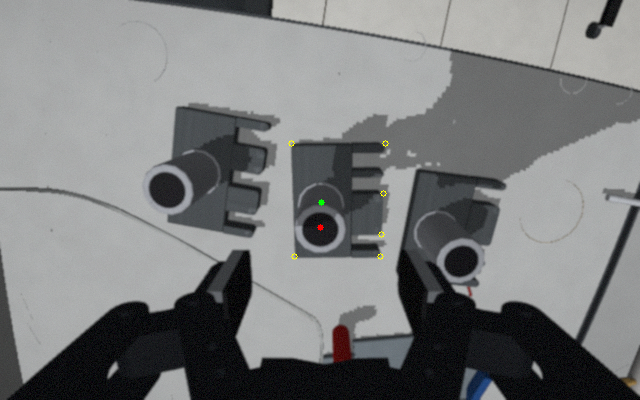

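The fit overlays the middle flange well: hub top at (320,228), edges on the yellow marks. Descending and gripping.

Call:
drive_tool(
  commands="0 -0.01 -0.28 0 0 0 75;0 0 -0.28 0 0 0 75;0 0 -0.26 0 0 0 75;0 0 0 0 0 0 75;0 0 0 0 0 0 20;0 0 0 0 0 0 10;0 0 0 0 0 0 0;0 0 0 0 0 0 0;0 0 0 0 0 0 0;0 0 0 0 0 0 0",
  force=60,
)

```text
time_s: 3.93
eef_pos: [337.5, 361.9, 42.5]
ee_rot: [0.002, -0.079, 0.997, 0.001]
force: [-0.2, -0.7, 5.9]
grip_width: 0.336
grip_force: 58.8
```

Call:
drive_tool(
  commands="0 0 0.2 0 0 0 0;0 0 0.35 0 0 0 0;0 0 0.35 0 0 0 0;0.083 0.074 0.1 0 0 -0.136 0;0.083 0.074 0 0 0 -0.136 0;0.083 0.074 0 0 0 -0.136 0;0.083 0.074 0 0 0 -0.136 0;0.083 0.074 0 0 0 -0.136 0;0.083 0.074 0 0 0 -0.136 0;0.083 0.074 0 0 0 -0.136 0;0.083 0.074 0 0 0 -0.136 0;0.083 0.074 0 0 0 -0.136 0;0.083 0.074 0 0 0 -0.136 0;0.083 0.074 0 0 0 -0.136 0;0.083 0.074 0 0 0 -0.136 0;0.083 0.074 0 0 0 -0.136 0;0.083 0.074 0 0 0 -0.136 0;0 0 -0.2 0 0 0 0;0 0 -0.2 0 0 0 0;0 0 0 0 0 0 0",
)

```text
time_s: 5.6
eef_pos: [450.9, 463.7, 97.1]
ee_rot: [-0.001, 0.62, 0.784, -0.003]
force: [-0.4, -1.0, -4.6]
grip_width: 0.337
grip_force: 60.0
```

Run:
```python
from h import *
s=sense();p=cam('wrist'); im=p['pixels'].copy()
y=0.234;fx=np.array([np.cos(y),np.sin(y)]);fy=np.array([-fx[1],fx[0]]);H=np.array([497.9,475.2])
def dot(o,z,c): cv2.circle(im,tuple(int(v) for v in proj(p,(*(H+o[0]*fx+o[1]*fy),z))[0]),3,c,1)
for o in [(28,-30),(28,13),(28,30)]: dot(o,32,(0,0,255))
for o in [(-58,52),(-58,-52)]: dot(o,6,(0,255,0))
dot((-20,54),20,(0,255,0));dot((-28,-62),20,(0,255,0))
dot((0,0),6,(255,0,255))
T=s['eef_pos'];R_=q2R(s['ee_rot']);g=np.arctan2(R_[1,1],R_[0,1])
gx=np.array([np.cos(g),np.sin(g)]);gy=np.array([-gx[1],gx[0]])
for a,b in [(-20,42),(-20,-42),(44,42),(44,-42),(44,7),(44,-24)]:
    q=T[:2]+a*gx+b*gy; cv2.circle(im,tuple(int(v) for v in proj(p,(*q,T[2]-42+14))[0]),3,(0,255,255),1)
cv2.imwrite('pics/w3.png',im); print(T,g,s['grip_width'],s['time_s'],R_.round(3).tolist())
d=T[:2]-H; print('in plate frame',d@fx,d@fy)
```

```text
[450.91531589 463.67365695  97.12551182] 0.23297435721244356 0.33706271791534137 5.6 [[-0.231, 0.973, -0.005], [0.973, 0.231, -0.004], [-0.002, -0.006, -1.0]]
in plate frame -48.3768135742451 -0.31785675922153994
```

View pics/w3.png

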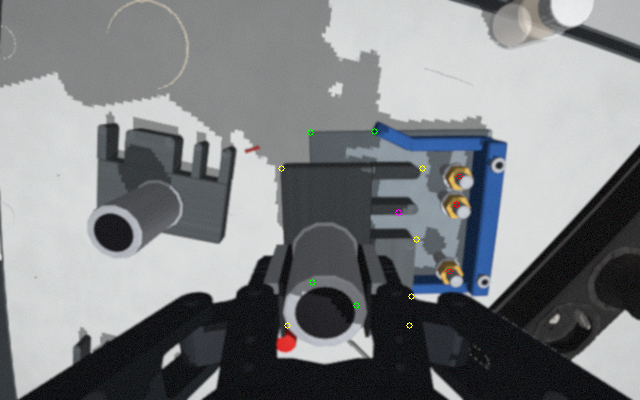

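The grasped flange lies where predicted over the mouth. The studs show at (458,177), (457,207) and (450,273), all in line. Lowering.

Call:
drive_tool(
  commands="0.033 0.01 -0.18 0 0 0 0;0 0 -0.18 0 0 0 0;0 0 -0.08 0 0 0 0;0 0 -0.04 0 0 0 0;0 0 0 0 0 0 0;0 0 0 0 0 0 0",
)

```text
time_s: 6.15
eef_pos: [456.1, 465.9, 53.6]
ee_rot: [0.0, 0.62, 0.785, 0.001]
force: [-0.6, -1.7, -4.0]
grip_width: 0.336
grip_force: 60.0
```

Call:
drive_tool(
  commands="-0.01 -0.01 -0.03 0 0 0 0;0 0 -0.02 0 0 0 0;0 0 0 0 0 0 0;0 0 0 0 0 0 0",
)

```text
time_s: 6.48
eef_pos: [455.0, 465.1, 48.6]
ee_rot: [0.0, 0.62, 0.785, 0.001]
force: [-2.7, -0.0, 5.6]
grip_width: 0.337
grip_force: 60.8
```

Call:
drive_tool(
  commands="0 0 0 0 0 0 60;0 0 0 0 0 0 60;0 0 0 0 0 0 60;0 0 0 0 0 0 60;0 0 0.15 0 0 0 60;0 0 0.3 0 0 0 60;0 0 0.2 0 0 0 60;-0.22 -0.052 0 0 0 0 0;-0.23 -0.055 0 0 0 0 0;0 0 0 0 0 0 0;0 0 0 0 0 0 0;0 0 0 0 0 0 0;0 0 0 0 0 0 0",
)

```text
time_s: 7.57
eef_pos: [410.5, 454.1, 112.2]
ee_rot: [0.0, 0.62, 0.784, 0.0]
force: [0.2, -0.3, 0.8]
grip_width: 0.002
grip_force: 0.0
```

```bash
cat > ov.py <<'E'
from h import *
import sys
d0=float(sys.argv[1]);n=sys.argv[2]
s=sense();p=cam('wrist'); im=p['pixels'].copy()
y=0.234;fx=np.array([np.cos(y),np.sin(y)]);fy=np.array([-fx[1],fx[0]]);H=np.array([497.9,475.2])
for a,b,z in [(0,0,70),(-20,42,20),(-20,-42,20),(44,42,20),(44,-42,20)]:
    cv2.circle(im,tuple(int(v) for v in proj(p,(*(H+(d0+a)*fx+b*fy),z))[0]),3,(0,255,255),1)
cv2.imwrite(f'pics/{n}.png',im)
d=s['eef_pos'][:2]-H; print('tcp in plate frame',d@fx,d@fy,s['eef_pos'],s['time_s'])
E
python3 ov.py -45 w4
```

```text
tcp in plate frame -89.90749642067927 -0.284706213599257 [410.50879466 454.07616987 112.22334014] 7.5667
```

View pics/w4.png

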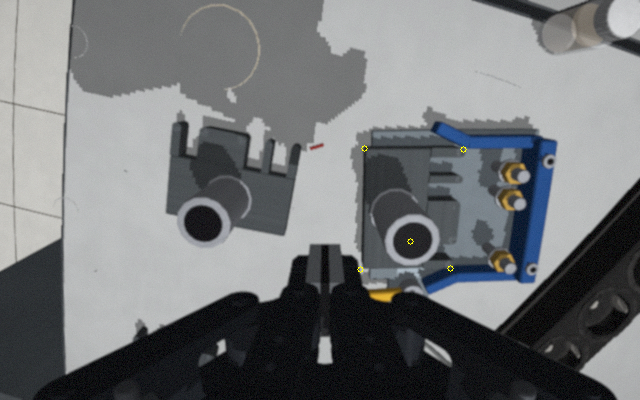

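The flange sits released in the mouth: hub at (410,240), slots facing the studs. Going down behind the hub and pushing.

Call:
drive_tool(
  commands="0 0 -0.2 0 0 0 0;0 0 -0.2 0 0 0 0;0 0 -0.2 0 0 0 0;0 0 0 0 0 0 0;0.097 0.023 0 0 0 0 0;0.058 0.014 0 0 0 0 0;0.058 0.014 0 0 0 0 0;0.058 0.014 0 0 0 0 0;0.058 0.014 0 0 0 0 0;0.058 0.014 0 0 0 0 0;0.058 0.014 0 0 0 0 0;0.058 0.014 0 0 0 0 0;0 0 0 0 0 0 0;0 0 0 0 0 0 0",
)

```text
time_s: 8.78
eef_pos: [460.6, 466.2, 52.5]
ee_rot: [0.0, 0.62, 0.784, 0.001]
force: [0.2, 0.5, 0.1]
grip_width: 0.001
grip_force: 0.0
```

```bash
python3 ov.py -8 w5
```

```text
tcp in plate frame -38.32419828463639 -0.06770206096927299 [460.63596077 466.24789759  52.4840443 ] 8.7833
```

View pics/w5.png

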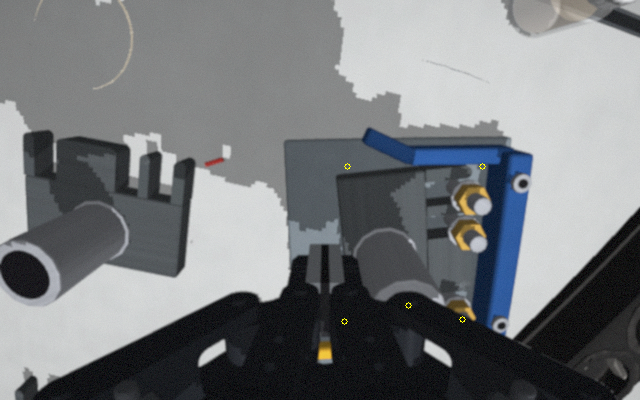

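The flange is mostly in, slightly yawed, with about 1 cm to go. Pushing on gently while watching the force.

Call:
drive_tool(
  commands="0.03 0.007 0 0 0 0 0;0.03 0.007 0 0 0 0 0;0 0 0 0 0 0 0",
)

```text
time_s: 9.08
eef_pos: [466.3, 467.8, 52.5]
ee_rot: [-0.0, 0.62, 0.785, 0.0]
force: [-0.7, 0.3, 0.5]
grip_width: 0.0
grip_force: 0.8
```

Call:
drive_tool(
  commands="0.03 0.007 0 0 0 0 0;0.03 0.007 0 0 0 0 0;0 0 0 0 0 0 0",
)

```text
time_s: 9.33
eef_pos: [471.1, 469.7, 52.7]
ee_rot: [-0.001, 0.62, 0.785, -0.0]
force: [-9.7, 2.0, 3.3]
grip_width: -0.001
grip_force: 4.2
```

Call:
drive_tool(
  commands="0.02 0.005 0 0 0 0 0;0.01 0.002 0 0 0 0 0;0 0 0 0 0 0 0",
)

```text
time_s: 9.58
eef_pos: [471.7, 470.5, 52.9]
ee_rot: [-0.002, 0.62, 0.785, -0.002]
force: [-21.4, -1.0, 13.3]
grip_width: -0.001
grip_force: 10.8
```

```bash
python3 ov.py 0 w6; python3 -c "
import cv2;i=cv2.imread('pics/w6.png')[100:400,200:560];cv2.imwrite('pics/w6c.png',cv2.resize(i,None,fx=2,fy=2))"
```

```text
tcp in plate frame -26.53459239702983 1.5393128191859218 [471.73164185 470.54477611  52.94179779] 9.5833
```

View pics/w6c.png

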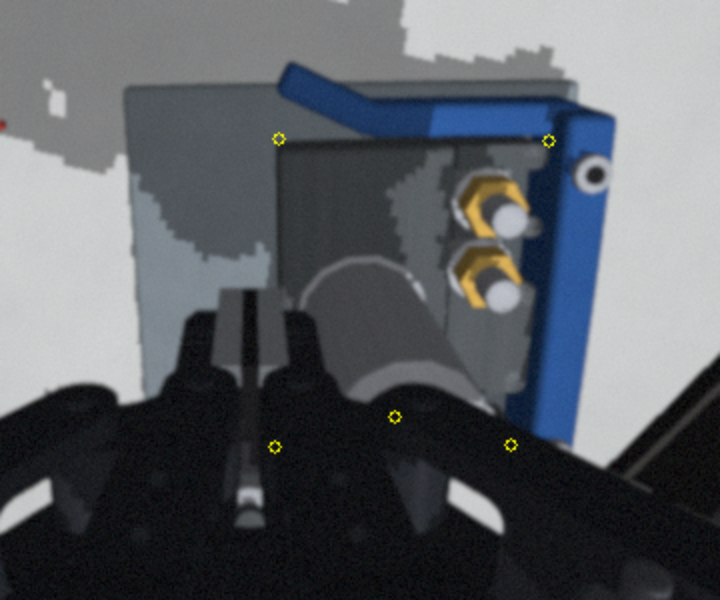

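The flange is home: its rear corner is on the predicted mark, it is square to the guides, and the force rises against the stop. Next I check the wire beside the knob and the latch geometry.

Run:
```python
from h import *
import pickle
p=pickle.load(open('w1.pkl','rb')); t=cam('top')
# wire points along w1 by epipolar: print z for candidates
for a in [(283,224),(287,226),(291,229),(295,234),(298,240)]:
    print(a,tri([(t,(367.7,229.5)),(p,a)]).round(), onz(p,a,0)[:2].round(), proj(t,onz(p,a,0)).round(1), proj(t,onz(p,a,40)).round(1))
y=0.234;fx=np.array([np.cos(y),np.sin(y)]);fy=np.array([-fx[1],fx[0]]);H=np.array([497.9,475.2])
for th in [185.2,170,155,140,125,110,100,90,86]:
    r=np.radians(th); F=np.array([-28,-62])+46*np.array([np.cos(r),np.sin(r)])-19*np.array([np.sin(r),-np.cos(r)])
    print(th,F.round(1),(H+F[0]*fx+F[1]*fy).round(1))
F=np.array([-73,-91]);print('start',(H+F[0]*fx+F[1]*fy).round(1),sense()['eef_pos'])
```

```text
(283, 224) [445. 368. -24.] [436. 370.] [[369.4 233.8]] [[367.1 239. ]]
(287, 226) [447. 371. -19.] [440. 374.] [[367.5 232.2]] [[365.4 237.5]]
(291, 229) [447. 374.  -9.] [445. 377.] [[365.9 230.1]] [[363.8 235.5]]
(295, 234) [447. 378.  11.] [452. 380.] [[364.4 226.9]] [[362.5 232.5]]
(298, 240) [447. 382.  33.] [461. 382.] [[363.7 223.2]] [[361.8 229. ]]
185.2 [-72.1 -85.1] [447.5 375.7]
170 [-76.6 -72.7] [440.2 386.7]
155 [-77.7 -59.8] [436.2 399. ]
140 [-75.5 -47. ] [435.4 412. ]
125 [-69.9 -35.2] [438.  424.7]
110 [-61.6 -25.3] [443.9 436.3]
100 [-54.7 -20. ] [449.3 443.1]
90 [-47. -16.] [455.9 448.7]
86 [-43.7 -14.8] [458.8 450.7]
start [448.  369.8] [471.73339228 470.526368    52.95096575]
```

Call:
drive_tool(
  commands="-0.12 -0.03 0 0 0 0 0;0 0 0.3 0 0 0 0;0 0 0.3 0 0 0 0;-0.05 -0.3 0 0 0 0 0;-0.05 -0.35 0 0 0 0 0;-0.04 -0.35 0 0 0 0 0;0 0 0 0 0 0 0;0 0 0 0 0 0 0",
)

```text
time_s: 10.35
eef_pos: [449.7, 365.5, 112.8]
ee_rot: [0.0, 0.621, 0.784, 0.0]
force: [0.4, -0.2, 0.1]
grip_width: 0.004
grip_force: 0.0
```

Run:
```python
from h import *
for n in ['top','side','wrist']:
    p=cam(n)
    print(n,[(np.round(b['position'],1).tolist(),round(b['confidence'],2),onz(p,b['position'],32)[:2].round(1).tolist()) for b in boxes_of(p,'latch_knob')])
```

```text
top [([268.7, 194.0], 0.71, [531.2, 595.6])]
side [([362.7, 206.0], 0.63, [451.8, 404.6])]
wrist [([353.4, 170.7], 0.74, [459.1, 401.2])]
```

```bash
cat > red.py <<'E'
from h import *
H=np.array([497.9,475.2])
for n in ['top','wrist']:
    p=cam(n); im=p['pixels']; h=cv2.cvtColor(im,cv2.COLOR_BGR2HSV)
    m=(((h[...,0]<6)|(h[...,0]>174))&(h[...,1]>150)&(h[...,2]>60)).astype(np.uint8)
    k,l,st,c=cv2.connectedComponentsWithStats(m)
    for i in range(1,k):
        if st[i,4]>8:
            X=onz(p,c[i],36)[:2]
            if np.linalg.norm(X-H)<150: print(n,c[i].round(1),st[i,4],X.round(1))
E
python3 red.py
```

```text
wrist [324.6 178.2] 567 [442.5 393.3]
```

Call:
drive_tool(
  commands="0 0 -0.25 0 0 0 0;0 0 -0.25 0 0 0 0;0 0 -0.22 0 0 0 0;0 0 0 0 0 0 0;-0.01 0.05 0 0 0 0 0;-0.01 0.05 0 0 0 0 0;-0.035 0.055 0 0 0 0 0;-0.035 0.055 0 0 0 0 0;-0.02 0.06 0 0 0 0 0;-0.02 0.06 0 0 0 0 0;-0.004 0.065 0 0 0 0 0;-0.004 0.065 0 0 0 0 0;0.013 0.063 0 0 0 0 0;0.013 0.063 0 0 0 0 0;0 0 0 0 0 0 0",
)

```text
time_s: 12.0
eef_pos: [438.0, 426.4, 40.2]
ee_rot: [-0.0, 0.62, 0.785, 0.0]
force: [-0.4, 0.3, -0.5]
grip_width: 0.004
grip_force: 0.0
```

```bash
python3 red.py
```

```text
wrist [268.   91.8] 64 [400.2 493.8]
wrist [375.9 255.2] 1891 [455.9 440.4]
```

Call:
drive_tool(
  commands="0.03 0.055 0 0 0 0 0;0.03 0.055 0 0 0 0 0;0.027 0.034 0 0 0 0 0;0.027 0.034 0 0 0 0 0;0.033 0.023 0 0 0 0 0;0.033 0.023 0 0 0 0 0;0 0 0 0 0 0 0",
)

```text
time_s: 12.68
eef_pos: [455.2, 447.3, 40.0]
ee_rot: [-0.001, 0.62, 0.785, -0.002]
force: [-6.6, -3.7, 2.7]
grip_width: -0.004
grip_force: 3.2
```

```bash
python3 red.py
```

```text
wrist [223.4 129.5] 60 [403.8 498.1]
wrist [374.2 272.6] 1501 [474.6 454. ]
```

The knob is at (474.6, 454.0) and the closed position works out to (474.4, 453.1), with the force against its stop. A tiny press more, then retreat.

Call:
drive_tool(
  commands="0.015 0.004 0 0 0 0 0;0 0 0 0 0 0 0;-0.15 -0.035 0 0 0 0 0;-0.1 -0.023 0.05 0 0 0 0;0 0 0.3 0 0 0 0;0 0 0.35 0 0 0 0;-0.1 0 0.35 0 0 0 0;-0.2 0 0.35 0 0 0 0;-0.3 0 0.2 0 0 0 0;-0.1 0 0.2 0 0 0 0;0 0 0 0 0 0 0;0 0 0 0 0 0 0",
)

```text
time_s: 13.78
eef_pos: [362.6, 442.6, 221.1]
ee_rot: [0.0, 0.62, 0.785, 0.001]
force: [-0.1, -0.6, -0.6]
grip_width: 0.002
grip_force: 0.0
```

```bash
python3 red.py
python3 - <<'E'
from h import *
p=cam('wrist'); s=sense(); print(s['eef_pos'],s['force'])
print([(np.round(b['position'],1).tolist(),round(b['confidence'],2),onz(p,b['position'],39)[:2].round(1).tolist()) for b in boxes_of(p,'flange_b_hub')])
im=p['pixels']
# dark hub bore near predicted home hub top
c=proj(p,(497.9,475.2,70))[0]; g=cv2.cvtColor(im,cv2.COLOR_BGR2GRAY); x,y=c.astype(int); w=g[max(y-30,0):y+30,x-30:x+30]
m=(w<35); ys,xs=np.nonzero(m); print(c,m.sum(), xs.mean()+x-30 if m.any() else 0, ys.mean()+max(y-30,0) if m.any() else 0)
E
```

```text
top [333.4 216.4] 29 [475.8 451.1]
wrist [443.8 199.5] 350 [475.4 451.4]
[362.85357042 441.81891528 218.74681088] [ 0.50340641 -0.26109435 -0.44083401]
[([570.1, 355.5], 0.98, [676.9, 312.3]), ([472.6, 175.5], 0.65, [492.4, 479.6])]
[491.87707845 189.75283295] 553 501.84990958408684 190.00723327305604
```

Run:
```python
from h import *
p=cam('wrist');g=cv2.cvtColor(p['pixels'],cv2.COLOR_BGR2GRAY)
c=proj(p,(497.9,475.2,70))[0];x,y=c.astype(int);w=g[y-35:y+35,x-40:x+40]
k,l,st,ce=cv2.connectedComponentsWithStats((w<35).astype(np.uint8))
for i in range(1,k):
    if st[i,4]>20: q=ce[i]+[x-40,y-35]; print(q.round(1),st[i],onz(p,q,70).round(1))
```

```text
[513.6 187.7] [ 53   0  16  70 282] [515.2 481.1  70. ]
[493.1 191.9] [ 31  28  21  21 317] [499.2 473.6  70. ]
[457.9 222.1] [ 0 67 12  3 27] [478.9 441.4  70. ]
```

The hub bore measures (499.2, 473.6), within 2 mm of home at (497.9, 475.2). The latch is shut and the arm is clear, so I'm handing in.

```bash
python3 -c "
from rig import finish_job; print(finish_job())"
```

```text
the job is handed in; nothing more can be done
None
```

Flange b (the middle grey one) is home under the nuts, with its hub measured within about 2 mm of home. The yellow latch bar is shut behind it, the arm is clear, and the job was handed in at about 14 s; the interface returned no verdict.

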